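Snap a calibration target into a stage socket and tug-test it

TASK

Take the calibration target out of its black parking stand and press it gently, fully home, into one of the two aluminium snap sockets; then tug it straight up with about 10 N for a second to check that it is retained. One socket is worn: if the target comes away, press it into the other socket and tug-test it there. Leave the target fully home and released in the socket that held it; do not ram or wrench the sockets, and do not disturb the other things on the bench.

Things in the scene. Friction and masses are not known exactly. Their poses are not given: they have to be found in the camera images.
- stub_grip (a point): calibration target, grasp centre: loose aluminium square column 24 x 24 mm (x and y are the square's sides), on a round flange 34 mm across and 5 mm thick, with a steel stem below; 76 mm tall in all, about 0.12 kg. This point lies on the axis, 26 mm above the flange's underside and 16 mm below the column's top; z points up along the axis
- stub_shoulder (a point): same target: point on the axis at the flange's underside. The stem runs 34 mm down from here, 14 mm thick, with a 7 mm tapered tip (9 mm at its end) and a 9 mm thick neck 15 to 25 mm below the flange. Fully home, the flange lies on the block's top
- socket_1_mouth (a point): one of two like snap sockets: centre of its hole's mouth, level with the block's top, z up. Fixed aluminium block 62 x 62 mm, 45 mm tall, hole 16 mm wide, 37 mm deep, 2 mm chamfer; dark plunger barrels stick out 16 mm on its two y sides, 25 mm up. Spring balls inside catch the stem's neck; once caught it has some 2 mm free play upward. Whether it is the worn one cannot be seen
- socket_2_mouth (a point): the other snap socket: same point, shape and sizes as socket_1. A sound socket takes a push of 8 to 18 N to snap in and lets go only above about 16 N of pull; a worn one has weak springs, takes under 5 N and lets go below about 7 N. One of the two is worn; they look alike and their places vary
- stand_mouth (a point): centre of the hole's mouth, level with the top, of the parking stand in which the target starts, flange on the top: fixed plain black plastic block 56 x 56 mm, 45 mm tall, loose 17 mm hole 37 mm deep, no barrels; z up
- tweezers: steel tweezers lying on the bench, 120 mm long, bystander; origin at the centre of the underside
- loupe: black eye loupe, 32 mm across, 24 mm tall, bystander; origin at the centre of the underside
- dish: shallow glass dish, 70 mm across, 14 mm tall, bystander; origin at the centre of the underside
- chip_tray: white divided chip tray, 90 x 70 x 20 mm, bystander; origin at the centre of the underside
- solvent: white bottle, 48 mm across, 100 mm tall, bystander; origin at the centre of the underside
- mouse: black computer mouse, 100 x 58 x 30 mm, bystander; origin at the centre of the underside
- driver: screwdriver lying on the bench, 150 mm long, bystander; origin on the bench side at its middle
Mind the look-alikes: they are no part of the job. Leave any green look-alike of the part that bears stub_grip alone.

How it is judged:
On the way, in this order (a step that is already met when the one before it is completed fails the run):
1. the target is pressed fully home in the sound socket (flange within 1 mm of the block's top, axis within 2.5 mm of the hole's) (z of stub_shoulder in the frame of socket_2_mouth below 0.001 m and horizontal distance between stub_shoulder and socket_2_mouth below 0.0025 m), for 0.2 s.
2. there it is tugged upward with more than 7 N for 0.4 s, and stays caught (flange 1.2 to 7 mm above the block's top) (contact force between stub and socket_2 above 7 N and z of stub_shoulder in the frame of socket_2_mouth between 0.0012 and 0.007 m and horizontal distance between stub_shoulder and socket_2_mouth below 0.0025 m), for 0.4 s.
At the end, for the whole second after the job is handed in: The target stands upright, released and at rest in the sound socket, flange within 1.5 mm of the block's top and axis within 2.5 mm of the hole's (z of stub_shoulder in the frame of socket_2_mouth below 0.0015 m and horizontal distance between stub_shoulder and socket_2_mouth below 0.0025 m and angle between stub_grip's own z axis and vertical below 0.1 rad and linear speed of stub below 0.02 m/s and contact force between the fingers and stub below 0.1 N); the robot touches nothing.
It fails at once if a socket is rammed or wrenched: more than 60 N (knocks included) between the target and a socket (contact force between stub and socket_1 above 60 N or contact force between stub and socket_2 above 60 N).
It fails at once if a bystander is moved by more than 20 mm (distance of any of tweezers, loupe, dish, chip_tray, solvent, mouse, driver from where it was at the start of the episode above 0.02 m).
It also fails if it takes over 72 s, if anything falls off the work surface, if the arm or the gripper's body presses on something with over 40 N, if the wrist force passes 120 N, or if a joint passes its speed limit or range.

ROBOT

A 6-joint arm with a two-finger parallel gripper is mounted at the origin on the work surface. World frame = base frame: x ahead of the robot, y to its left, z up, the work surface at z = 0. Lengths are in m, angles in rad, forces in N, time in s.
With the tool pointing down it reaches from about 0.25 to 0.775 m from the base axis. Payload 4 kg.
Tool frame: the origin (TCP) lies midway between the tips of the shut fingers; the grasp point (between the pads) lies 19 mm behind it; z points along the fingers, y is the direction in which the jaws open and shut (so a half turn about z gives the same grasp; the last joint's range is limited). The gripper opens to 94 mm and grips with 3 to 60 N. Pads are 16 mm wide; open, the fingers measure 119 mm over their backs; the gripper's body (75 mm by 177 mm) begins 78 mm behind the grasp point.
Start: joints at [-1.227, 0.087, 1.371, -0, 1.684, -0.103], TCP at [0.238, -0.496, 0.206] pointing down, gripper open.
Joint ranges: [-3.1, 3.1], [-0.76, 2.03], [0.27, 2.55], [-1.08, 4.22], [0.17, 2.65], [-2.57, 2.57]. Speed limits (rad/s): [2.79, 2.79, 3.14, 3.14, 3.14, 3.14].

INTERFACE

Orientations are given as [roll, pitch, yaw] about the fixed x, y, z axes, in that order (R = Rz(yaw) Ry(pitch) Rx(roll)).
In Python, from bench import robot, cams gives the robot as it stands.
- The arm moves only by the tool step_arm, never from a script. Its argument "plan" is a list that holds one entry, the list of rows, each a list of 5 numbers: the shift along the world's x, y, z in mm, then the turn about the world's z in rad, then the opening in per cent of the stroke, from 0 (shut) to 100 (fully open). In form: [[[tx, ty, tz, turn, fingers], ...]]. A call has 1 to 8 rows; each row is the pose to reach, as a shift and turn from the pose commanded when the call began; what a row does not reach only later rows make up. A row lasts 1/12 s, in which the tool goes at most 41.7 mm and 7.16 degrees, less where a joint would pass 70% of its speed; a pose out of reach is approached as far as the arm can. A call with a gripper value outside its range is refused whole. The fingers move at their own pace and stop on an object; the grip force is fixed at half the most. Time passes only in rows, so rows that repeat a pose let the fingers close. It gives the time, the measured TCP pose, the force and the opening at its end, in the units of the state.
- robot.get_obs(): the state, without advancing time (a new reading comes with each control period).
- cams.snapshot(name): name is "scene" or "top" or "wrist"; returns a dict with "frame" (400x640x3 uint8, red, green, blue), "camera_matrix" (3x3 intrinsics, pixels), "k1" (the pictures are not rectified: a ray, as slopes to the right and down, at radius r is drawn at 1 + k1 r^2 times it, then the intrinsics apply), "origin" and "attitude" of the camera in the world; the wrist camera has in their place "T_tool_cam" (4x4, takes a point from camera to tool coordinates, whose origin is the TCP and whose axes are the flange's). Camera axes: x right, y down, z forward; pixel columns grow to the right and rows downward; lengths in m; the calibration is good to about 2 mm. A picture is of the moment at which its call begins: read the wrist's pose just before it. There is no depth.
- robot.close_job(): hands the job in, once; it reports no verdict.
The state is a dict: "time": time; "joint_positions": joint angles; "qvel": joint speeds; "joint_torque": joint torques, N m; "tool_pos": TCP position; "ee_rot": TCP orientation; "wrist_force": force on the tool from outside, world axes, zero at the start; "wrist_torque": the same for the moment, N m; "width": finger opening in m.
Only numpy, scipy, OpenCV 4.12 (cv2) and the standard library are available. Lean on these libraries where they do the work, as an engineer would, in place of code of your own. Each camera call takes 0.05 s, during which the arm holds its last target. There are 200 camera calls.

## Working session

There is one attempt and no reset: what is moved stays moved. The work goes in short steps, Python scripts to look and compute and a tool call to move; the robot and the scene stay as the last step left them, time stands still between calls to the robot, and variables do not carry over. Pictures are saved under pics/ and viewed, about 8 in all and at most 12, crops included, and the job is handed in when it is done.

Besides the shell and the picture viewer there is one more tool, called after "Request:" as name(argument=value, ...) on one line, values as JSON. step_arm: Moves the arm, as the interface text tells. Its arguments: {"type":"object","properties":{"plan":{"type":"array"}},"required":["plan"]}

```bash
mkdir -p pics
cat > h.py <<'E'
import numpy as np, cv2
from bench import robot, cams
from scipy.spatial.transform import Rotation as R
def snap(n,save):
    o=robot.get_obs(); s=cams.snapshot(n); s['obs']=o
    cv2.imwrite(f'pics/{save}.png',s['frame'][:,:,::-1]); return s
def pose(s):
    if 'origin' in s:
        a=np.array(s['attitude'],float)
        return (a if a.shape==(3,3) else R.from_euler('xyz',a).as_matrix()), np.array(s['origin'])
    o=s['obs']; T=np.array(s['T_tool_cam']); Rt=R.from_euler('xyz',o['ee_rot']).as_matrix()
    return Rt@T[:3,:3], Rt@T[:3,3]+np.array(o['tool_pos'])
def cast(s,uv,z):
    K=np.array(s['camera_matrix']); D=np.array([s['k1'],0,0,0.])
    p=cv2.undistortPoints(np.array(uv,float).reshape(-1,1,2),K,D).reshape(-1,2)
    Rm,o=pose(s); d=np.c_[p,np.ones(len(p))]@Rm.T
    return o+d*((z-o[2])/d[:,2])[:,None]
def proj(s,P):
    K=np.array(s['camera_matrix']); Rm,o=pose(s)
    return cv2.projectPoints((np.array(P,float)-o)@Rm,np.zeros(3),np.zeros(3),K,np.array([s['k1'],0,0,0.]))[0].reshape(-1,2)
E
python3 - <<'E'
from h import *
for n in ('top','scene'):
    s=snap(n,n); print(n,s['camera_matrix'],s['k1'],s['origin'],s['attitude'])
o=robot.get_obs();print(o)
E
```

```text
top [[460.01866143   0.         317.61721897]
 [  0.         460.01866143 202.76376201]
 [  0.           0.           1.        ]] 0.035480528660678246 [0.33839124 0.02121665 1.1924683 ] [-2.95287152 -0.01118255 -1.5700323 ]
scene [[378.44944188   0.         320.09078899]
 [  0.         378.44944188 198.86506202]
 [  0.           0.           1.        ]] -0.05006656059091872 [1.15185685 0.11984367 0.92769089] [-2.53234793  0.010498    1.78618195]
{'time': 0.1, 'joint_positions': array([-1.22709025e+00,  8.78842884e-02,  1.37208225e+00, -3.70000209e-05,
        1.68361170e+00, -1.03122302e-01]), 'qvel': array([ 4.79903043e-04, -1.47004125e-03, -4.19516163e-03, -9.54471296e-05,
       -1.10630677e-03, -3.54537349e-04]), 'joint_torque': array([ 2.21375929e-03, -3.41250372e+01, -3.03301227e+01,  7.19752349e-02,
        3.04274890e-02, -8.61991839e-05]), 'tool_pos': array([ 0.23746474, -0.49554721,  0.20443007]), 'ee_rot': array([-3.13961383e+00, -1.67818114e-04,  4.46824083e-01]), 'wrist_force': array([ 0.45659033, -0.12837375, -0.09695387]), 'wrist_torque': array([-0.00208461,  0.0427254 , -0.05391624]), 'width': 0.09434245047131473}
```

View pics/top.png

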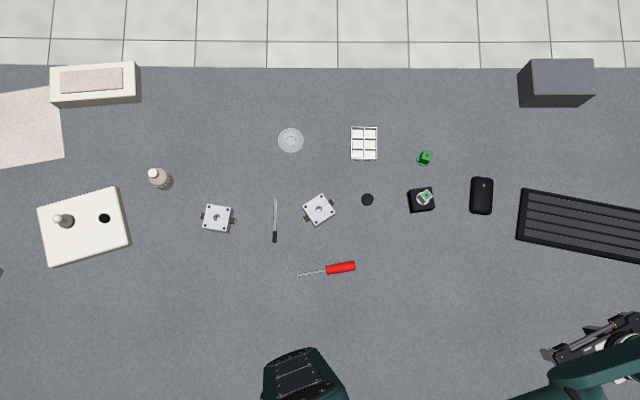

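View pics/scene.png

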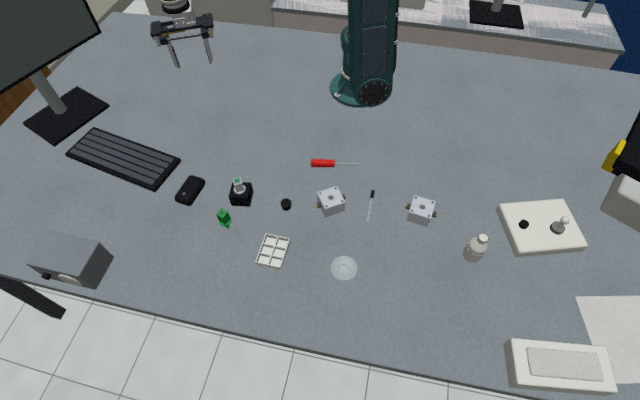

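Top view: the stand is at about (421,200) with the target's top at (424,196). The sockets are at about (217,218) and (319,209), and the green look-alike is at (425,157).

Run:
```python
from h import *
s=snap('top','top2')
print('target top',cast(s,[[424,195]],.087),'stand',cast(s,[[421,198]],.045))
print('sockets',cast(s,[[217,218],[320,209]],.045))
print('loupe,mouse,tweez,solvent,driver,green',cast(s,[[367,199],[481,196],[275,220],[160,178],[327,270],[425,157]],.0).round(3))
g=cv2.cvtColor(s['frame'],cv2.COLOR_RGB2BGR)
a=cv2.resize(g[165:245,180:360],None,fx=4,fy=4,interpolation=2); b=cv2.resize(g[140:220,390:450],None,fx=4,fy=4,interpolation=2)
cv2.imwrite('pics/crop.png',np.hstack([a[:, :540],b])) if 0 else None
s=snap('wrist','w0'); print(np.array(s['T_tool_cam']).round(4).tolist(),s['camera_matrix'][0],s['k1'])
```

```text
target top [[ 0.5697251  -0.25230449  0.087     ]] stand [[ 0.5706886  -0.25473313  0.045     ]]
sockets [[0.51785804 0.26140244 0.045     ]
 [0.54150846 0.0025032  0.045     ]]
loupe,mouse,tweez,solvent,driver,green [[ 0.577 -0.123  0.   ]
 [ 0.586 -0.424  0.   ]
 [ 0.52   0.12   0.   ]
 [ 0.632  0.425  0.   ]
 [ 0.391 -0.016  0.   ]
 [ 0.692 -0.281  0.   ]]
[[-0.0, -0.9726, -0.2327, 0.067], [1.0, 0.0001, -0.0004, 0.0006], [0.0004, -0.2327, 0.9726, -0.1792], [0.0, 0.0, 0.0, 1.0]] [314.22966887   0.         322.86778875] -0.06365698116330028
```

Request:
step_arm(plan=[[[35,30,0,0,100],[70,60,0,0,100],[105,90,0,0,100],[140,120,0,0,100],[175,150,0,0,100],[210,180,0,0,100],[245,210,0,0,100],[280,240,0,0,100]]])

```text
time: 0.87
tool_pos: [0.4919, -0.2774, 0.2054]
ee_rot: [3.142, 0.0, 0.447]
wrist_force: [0.7, -0.5, 0.1]
width: 0.0936
```

Request:
step_arm(plan=[[[30,3,0,0,100],[40,3,0,0,100],[40,3,0,0,100],[40,3,0,0,100]]])

```text
time: 1.2
tool_pos: [0.5301, -0.2765, 0.2048]
ee_rot: [-3.14, 0.002, 0.447]
wrist_force: [-1.0, -0.8, -0.2]
width: 0.0941
```

Run:
```python
from h import *
s=snap('wrist','w1'); print(s['obs']['time'],s['obs']['tool_pos'],s['obs']['ee_rot'])
print(proj(s,[[.5697,-.2523,.087],[.5707,-.2547,.045]]))
```

```text
1.2 [ 0.53006413 -0.2764934   0.20476715] [-3.14047882e+00  1.75843085e-03  4.46638313e-01]
[[317.438891   152.58546945]
 [320.59968071 149.88747623]]
```

View pics/w1.png

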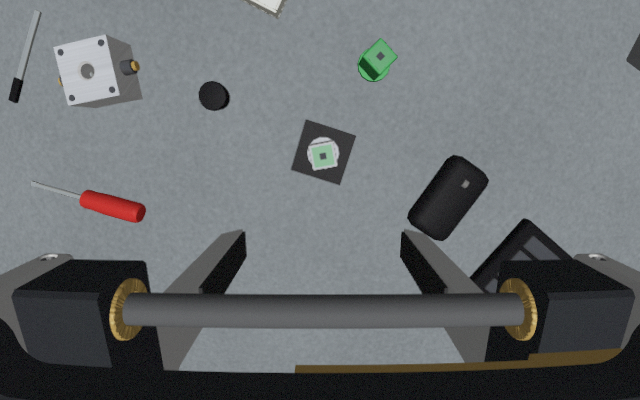

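Wrist view: the target's top is at about (323,156) on the stand, with a greenish mark on it. Socket A is at about (87,70), the loupe at (214,96) and the mouse at (450,198).

```bash
cat >> h.py <<'E'
def quad(m):
    c=max(cv2.findContours(m.astype(np.uint8),0,2)[0],key=cv2.contourArea); return cv2.boxPoints(cv2.minAreaRect(c)),c
def sq(s,m,z):
    b,c=quad(m); P=cast(s,b,z); e=P[[1,2,3,0]]-P
    h=P[:,:2].mean(0); ang=np.degrees(np.arctan2(e[:,1],e[:,0]))%90
    return h.round(4),np.linalg.norm(e,axis=1).round(4),ang.round(1)
E
python3 - <<'E'
from h import *
s=snap('wrist','w2'); f=s['frame'].astype(int)
x0,y0=285,112; c=f[y0:192,x0:362]
cv2.imwrite('pics/c2.png',cv2.resize(c.astype(np.uint8)[:,:,::-1],None,fx=8,fy=8,interpolation=cv2.INTER_NEAREST))
m=np.zeros(f.shape[:2],bool)
g=m.copy(); g[y0:192,x0:362]=(c[:,:,1]-c[:,:,0]>15); print('green',g.sum(),sq(s,g,.087))
d=m.copy(); d[y0:192,x0:362]=(c.max(2)<80)
print('stand dark',sq(s,d,.045))
E
```

```text
green 395 (array([ 0.5691, -0.2579]), array([0.0192, 0.0192, 0.0195, 0.0192]), array([36.7, 37.3, 36.9, 36.5]))
stand dark (array([ 0.5696, -0.2579]), array([0.0551, 0.0548, 0.0557, 0.0566]), array([7.2, 8.8, 9.2, 8.2]))
```

View pics/c2.png

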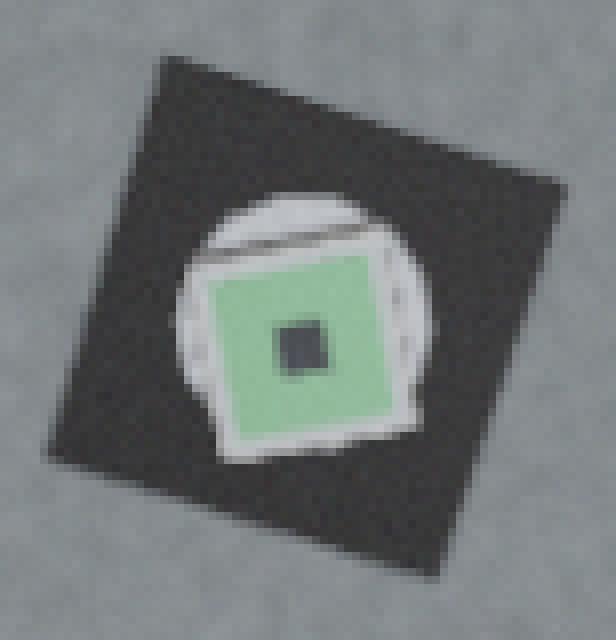

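Request:
step_arm(plan=[[[20,9,-20,0.1,100],[39.5,18.5,-50,0.197,100],[39.5,18.5,-80,0.197,100],[39.5,18.5,-90,0.197,100],[39.5,18.5,-90,0.197,100],[39.5,18.5,-90,0.197,100]]])

```text
time: 1.8
tool_pos: [0.5692, -0.2586, 0.116]
ee_rot: [-3.141, 0.0, 0.642]
wrist_force: [0.2, -0.3, -0.4]
width: 0.0942
```

Run:
```python
from h import *
s=snap('wrist','w3'); o=s['obs'];print(o['time'],o['tool_pos'],o['ee_rot'],o['wrist_force'])
f=s['frame'].astype(int); u,v=proj(s,[[.5695,-.258,.087]])[0].astype(int); print(u,v)
g=np.zeros(f.shape[:2],bool); w=slice(v-60,v+60),slice(u-60,u+60)
c=f[w]; g[w]=c[:,:,1]-c[:,:,0]>15; print(g.sum(),sq(s,g,.087))
```

```text
1.8 [ 0.56917552 -0.25861931  0.11604301] [-3.14145540e+00  4.28756763e-04  6.41681997e-01] [ 0.1830552  -0.26461298 -0.37651705]
321 228
663 (array([ 0.5694, -0.2579]), array([0.0189, 0.0185, 0.0189, 0.0189]), array([36.1, 36.8, 37.3, 36.8]))
```

Request:
step_arm(plan=[[[0,0.5,-30,0,100],[0,0.5,-55,0,60],[0,0.5,-61,0,40],[0,0.5,-61,0,10],[0,0.5,-61,0,10],[0,0.5,-61,0,10],[0,0.5,-61,0,10],[0,0.5,-61,0,10]]])

```text
time: 2.52
tool_pos: [0.5712, -0.2577, 0.0565]
ee_rot: [3.138, -0.001, 0.644]
wrist_force: [-0.7, 0.4, -0.4]
width: 0.0506
```

Request:
step_arm(plan=[[[0,0,0,0,10],[0,0,0,0,10],[0,0,0,0,10],[0,0,0,0,10],[0,0,0,0,10]]])

```text
time: 2.93
tool_pos: [0.5702, -0.2571, 0.0545]
ee_rot: [3.142, 0.0, 0.644]
wrist_force: [-0.4, -0.5, 1.1]
width: 0.0234
```

Request:
step_arm(plan=[[[0,0,10,0,10],[0,0,40,0,10],[0,0,70,0,10],[-10,30,90,0,10],[-25,65,100,0,10],[-40,100,100,0,10],[-55,138,100,0,10],[-70,176,100,0,10]]])

```text
time: 3.6
tool_pos: [0.4995, -0.0799, 0.1555]
ee_rot: [3.141, -0.001, 0.643]
wrist_force: [0.4, 0.1, -1.2]
width: 0.0237
```

Request:
step_arm(plan=[[[-10,41,0,0,10],[-10,41,0,0,10],[-10,41,0,0,10],[-10,41,0,0,10]]])

```text
time: 3.93
tool_pos: [0.4905, -0.0403, 0.1551]
ee_rot: [3.14, -0.0, 0.645]
wrist_force: [-0.0, -0.2, -0.6]
width: 0.0237
```

Run:
```python
from h import *
s=snap('wrist','w4'); o=s['obs'];print(o['time'],o['tool_pos'],o['ee_rot'],o['wrist_force'],o['width'])
print(proj(s,[[.5415,.0025,.045],[.5179,.2614,.045]]))
```

```text
3.9333 [ 0.49049386 -0.04031369  0.15510998] [ 3.14014415e+00 -2.21045963e-04  6.44525529e-01] [-0.0085759  -0.22054233 -0.6369897 ] 0.023680395427750873
[[318.16604557 130.58146857]
 [ 65.33671305 -23.29990986]]
```

View pics/w4.png

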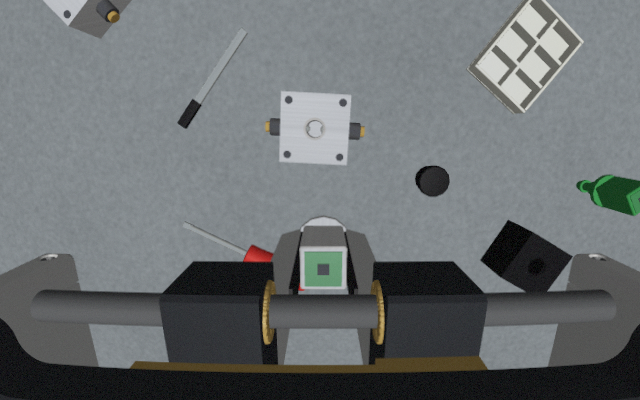

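The socket block's top spans about (280–351, 92–164), with its hole near (315,128). The held target's green top is at (323,269).

```bash
cat >> h.py <<'E'
def block(s,guess,r=48,z=.045):
    u,v=proj(s,[[*guess,z]])[0].astype(int); f=s['frame']; m=np.zeros(f.shape[:2],np.uint8)
    y0,x0=max(v-r,0),max(u-r,0); c=f[y0:v+r,x0:u+r].min(2)
    t,b=cv2.threshold(c,0,255,cv2.THRESH_OTSU); b=cv2.morphologyEx(b,cv2.MORPH_OPEN,np.ones((5,5)))
    m[y0:v+r,x0:u+r]=b; return t,sq(s,m>0,z)
E
python3 - <<'E'
from h import *
s=snap('wrist','w5'); f=s['frame'].astype(int)
print(block(s,(.5415,.0025)))
# hole: grey ring contour
u,v=proj(s,[[.5415,.0025,.045]])[0].astype(int)
c=s['frame'][v-18:v+18,u-22:u+18].min(2); print(c[::2,::2])
h=cv2.HoughCircles(cv2.resize(c,None,fx=6,fy=6,interpolation=2),cv2.HOUGH_GRADIENT,1,200,param1=80,param2=15,minRadius=36,maxRadius=90)
if h is not None: x,y,r=h[0,0]; print('hole',x/6,y/6,r/6,cast(s,[[u-22+(x+.5)/6-.5,v-18+(y+.5)/6-.5]],.045))
g=np.zeros(f.shape[:2],bool); w=slice(240,295),slice(295,350); q=f[w]; g[w]=q[:,:,1]-q[:,:,0]>15; print(sq(s,g,.187))
print(s['obs']['tool_pos'])
E
```

```text
(156.0, (array([0.541 , 0.0065]), array([0.0627, 0.0611, 0.0627, 0.0639]), array([32.5, 34.2, 35. , 34.1])))
[[187 189 189 188 188 189 189 190 191 191 188 192 190 190 191 191 189 190
  189 189]
 [193 192 191 192 190 192 192 190 191 190 189 189 189 188 190 190 189 189
  188 189]
 [188 189 191 190 190 190 189 191 190 190 190 191 191 190 191 191 191 191
  190 189]
 [190 192 189 191 190 190 188 181 178 178 178 176 186 187 186 187 188 188
  186 186]
 [188 189 190 190 189 187 179 158 124 114 117 149 175 180 189 191 190 189
  188 189]
 [188 189 190 189 189 181 151 138 188 187 187 187 167 169 184 188 189 189
  189 189]
 [189 188 188 190 185 166 106 188 187 187 186 185 188 162 174 190 191 190
  190 190]
 [186 185 186 188 180 144 139 172 189 188 189 188 186 132 169 183 187 185
  186 187]
 [187 187 187 186 181 146 149 168 188 189 187 188 161 144 169 181 186 183
  185 183]
 [189 192 190 191 185 153 139 182 188 186 186 184 168 139 171 184 187 186
  187 185]
 [192 192 192 192 188 169 124 185 187 188 186 185 188 152 176 190 190 191
  191 190]
 [192 192 193 191 192 183 135 162 186 187 188 186 184 179 188 191 192 194
  193 193]
 [191 192 192 195 194 192 180 152 123 173 182 168 167 182 192 193 195 194
  193 193]
 [188 189 190 189 189 189 185 182 175 175 175 177 183 188 190 190 191 191
  191 193]
 [188 188 189 189 189 190 190 191 188 188 189 190 190 190 189 190 190 189
  188 187]
 [188 189 187 189 190 189 190 189 190 189 191 190 189 191 191 189 190 190
  190 189]
 [191 192 191 191 191 190 188 188 189 187 188 189 190 188 189 187 188 187
  187 187]
 [186 187 189 188 188 189 189 189 190 189 189 190 189 190 192 189 191 190
  190 189]]
hole 19.75 16.75 8.016666 [[0.54114466 0.00576869 0.045     ]]
(array([ 0.4895, -0.0425]), array([0.019 , 0.0188, 0.0196, 0.0188]), array([36.8, 37.7, 36.8, 36. ]))
[ 0.49059882 -0.04092393  0.15487179]
```

Request:
step_arm(plan=[[[26,24,0,0,10],[51.5,48,0,0,10],[51.5,48,-20,0,10],[51.5,48,-40,0,10],[51.5,48,-52,0,10],[51.5,48,-58,0,10],[51.5,48,-58,0,10],[51.5,48,-58,0,10]]])

```text
time: 4.7
tool_pos: [0.5419, 0.0071, 0.0968]
ee_rot: [3.141, -0.0, 0.642]
wrist_force: [0.4, 0.1, -1.1]
width: 0.0238
```

Run:
```python
from h import *
s=snap('wrist','w6'); s2=snap('scene','s6'); o=robot.get_obs();print(o['time'],o['tool_pos'],o['wrist_force'])
f=s['frame']; g=cv2.resize(f[140:330,230:420,::-1],None,fx=3,fy=3,interpolation=2)
u,v=proj(s2,[[.5415,.006,.06]])[0].astype(int)
h=cv2.resize(s2['frame'][v-35:v+35,u-35:u+35,::-1],(570,570),interpolation=2)
cv2.imwrite('pics/c6.png',cv2.resize(np.hstack([g,h]),(800,400)))
```

```text
4.8 [0.54258517 0.00733695 0.09797168] [ 0.5398707   0.42855511 -1.29456744]
```

View pics/c6.png

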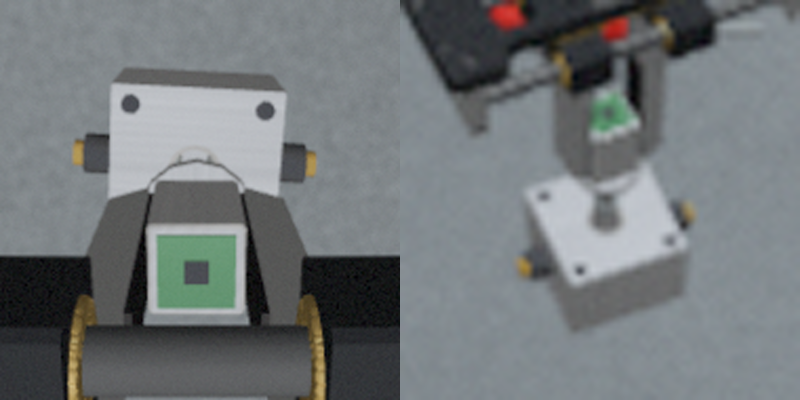

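Both views show the stem's tip just above the hole, centred on it. I'll ease it in.

Request:
step_arm(plan=[[[0,0,-4,0,10],[0,0,-8,0,10],[0,0,-11,0,10],[0,0,-14,0,10],[0,0,-16,0,10],[0,0,-18,0,10],[0,0,-18,0,10]]])

```text
time: 5.38
tool_pos: [0.5414, 0.008, 0.0778]
ee_rot: [-3.141, 0.001, 0.644]
wrist_force: [-0.3, -0.2, -1.5]
width: 0.024
```

Request:
step_arm(plan=[[[0,0,-1,0,10],[0,0,-2,0,10],[0,0,-3,0,10],[0,0,-4,0,10],[0,0,-4,0,10]]])

```text
time: 5.8
tool_pos: [0.5416, 0.0079, 0.0743]
ee_rot: [-3.141, 0.0, 0.644]
wrist_force: [-0.3, -0.5, -0.3]
width: 0.0238
```

Request:
step_arm(plan=[[[0,0,-1,0,10],[0,0,-2,0,10],[0,0,-3,0,10],[0,0,-4,0,10],[0,0,-5,0,10],[0,0,-6,0,10],[0,0,-6,0,10]]])

```text
time: 6.38
tool_pos: [0.5416, 0.0079, 0.0682]
ee_rot: [-3.142, 0.0, 0.644]
wrist_force: [-0.0, 0.3, -1.3]
width: 0.024
```

Request:
step_arm(plan=[[[0,0,-1,0,10],[0,0,-2,0,10],[0,0,-3,0,10],[0,0,-4,0,10],[0,0,-4,0,10]]])

```text
time: 6.8
tool_pos: [0.5417, 0.008, 0.0644]
ee_rot: [3.142, -0.0, 0.644]
wrist_force: [0.8, 0.4, -0.4]
width: 0.0239
```

Request:
step_arm(plan=[[[0,0,-1,0,10],[0,0,-2,0,10],[0,0,-3,0,10],[0,0,-4,0,10],[0,0,-4,0,10]]])

```text
time: 7.22
tool_pos: [0.5415, 0.0079, 0.06]
ee_rot: [-3.141, 0.001, 0.644]
wrist_force: [1.2, -1.1, -1.8]
width: 0.024
```

Request:
step_arm(plan=[[[0,0,-1,0,10],[0,0,-2,0,10],[0,0,-3,0,10],[0,0,-3,0,10]]])

```text
time: 7.55
tool_pos: [0.5414, 0.0079, 0.0569]
ee_rot: [-3.141, 0.001, 0.644]
wrist_force: [-1.3, 0.1, -2.1]
width: 0.0235
```

Request:
step_arm(plan=[[[0,0,-1,0,10],[0,0,-2,0,10],[0,0,-2.5,0,10],[0,0,-2.5,0,10]]])

```text
time: 7.88
tool_pos: [0.5416, 0.0079, 0.0549]
ee_rot: [-3.141, 0.0, 0.644]
wrist_force: [-0.6, -1.0, 0.3]
width: 0.0234
```

Request:
step_arm(plan=[[[0,0,-0.5,0,10],[0,0,-1,0,10],[0,0,-1,0,10],[0,0,-1,0,10]]])

```text
time: 8.22
tool_pos: [0.5419, 0.0079, 0.0545]
ee_rot: [3.141, -0.0, 0.644]
wrist_force: [-0.1, 0.3, 2.3]
width: 0.0239
```

Request:
step_arm(plan=[[[0,0,-0.5,0,10],[0,0,-1,0,10],[0,0,-1,0,10],[0,0,-1,0,10]]])

```text
time: 8.55
tool_pos: [0.5419, 0.0079, 0.0545]
ee_rot: [3.141, -0.001, 0.644]
wrist_force: [-2.3, 0.5, 6.6]
width: 0.024
```

Request:
step_arm(plan=[[[0,0,1,0,10],[0,0,2,0,10],[0,0,3,0,10],[0,0,4,0,10],[0,0,4,0,10]]])

```text
time: 8.97
tool_pos: [0.5417, 0.0079, 0.0568]
ee_rot: [-3.142, 0.0, 0.644]
wrist_force: [1.2, -0.3, -1.2]
width: 0.024
```

Request:
step_arm(plan=[[[0,0,0.5,0,10],[0,0,1,0,10],[0,0,1,0,10]]])

```text
time: 9.22
tool_pos: [0.5415, 0.0079, 0.0576]
ee_rot: [-3.141, 0.001, 0.644]
wrist_force: [0.1, 0.1, -1.9]
width: 0.0236
```

Request:
step_arm(plan=[[[0,0,0.5,0,10],[0,0,1,0,10],[0,0,1,0,10]]])

```text
time: 9.47
tool_pos: [0.5416, 0.0078, 0.059]
ee_rot: [-3.142, 0.0, 0.644]
wrist_force: [-1.1, -1.2, -1.0]
width: 0.024
```

No retention at all (about 1 N of weight over 4.5 mm of lift), so this is the worn socket. I'll lift out and go to the other one.

Request:
step_arm(plan=[[[0,0,5,0,10],[0,0,20,0,10],[0,0,50,0,10],[0,0,85,0,10],[-10,30,96,0,10],[-25,68,96,0,10],[-40,106,96,0,10],[-54,144,96,0,10]]])

```text
time: 10.13
tool_pos: [0.4876, 0.1532, 0.1569]
ee_rot: [3.14, -0.003, 0.642]
wrist_force: [1.2, 0.3, -1.1]
width: 0.024
```

Request:
step_arm(plan=[[[-14,38,0,0,10],[-20,66,0,0,10],[-20,66,0,0,10],[-20,66,0,0,10],[-20,66,0,0,10]]])

```text
time: 10.55
tool_pos: [0.4681, 0.2175, 0.1556]
ee_rot: [3.14, -0.001, 0.644]
wrist_force: [-0.7, 0.2, -1.8]
width: 0.0239
```

Run:
```python
from h import *
s=snap('wrist','w7'); f=s['frame'].astype(int); G=(.518,.265)
print(s['obs']['time'],s['obs']['tool_pos'],s['obs']['ee_rot'],s['obs']['width'])
print(block(s,G))
u,v=proj(s,[[*G,.045]])[0].astype(int); print(u,v)
c=s['frame'][v-20:v+20,u-20:u+20].min(2)
h=cv2.HoughCircles(cv2.resize(c,None,fx=6,fy=6,interpolation=2),cv2.HOUGH_GRADIENT,1,200,param1=80,param2=15,minRadius=36,maxRadius=70)
if h is not None: x,y,r=h[0,0]; print('hole',x/6,y/6,r/6,cast(s,[[u-20+(x+.5)/6-.5,v-20+(y+.5)/6-.5]],.045))
g=np.zeros(f.shape[:2],bool); w=slice(235,300),slice(295,350); q=f[w]; g[w]=q[:,:,1]-q[:,:,0]>15; print(sq(s,g,.187))
```

```text
10.55 [0.46809156 0.21753614 0.15562963] [ 3.14043803e+00 -6.46953576e-04  6.44011745e-01] 0.023942136445514527
(151.0, (array([0.52  , 0.2635]), array([0.0622, 0.0619, 0.0641, 0.0638]), array([80.2, 83.3, 82. , 81.5])))
313 128
hole 23.416666 20.75 9.033334 [[0.51955263 0.26312721 0.045     ]]
(array([0.4667, 0.2158]), array([0.0191, 0.0188, 0.0197, 0.0188]), array([36.9, 37.8, 36.9, 36. ]))
```

View pics/w7.png

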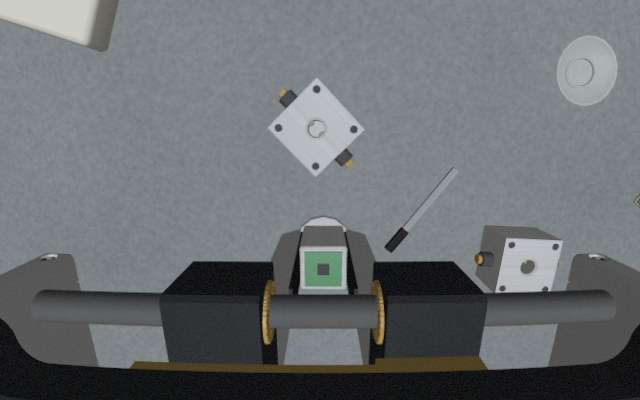

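The target is still held squarely. The second socket's hole is at about (316,128), or (0.5197, 0.2633).

Request:
step_arm(plan=[[[26,24,0,0,10],[52.5,47,0,0,10],[52.5,47,-25,0,10],[52.5,47,-48,0,10],[52.5,47,-56,0,10],[52.5,47,-60,0,10],[52.5,47,-60,0,10],[52.5,47,-60,0,10]]])

```text
time: 11.27
tool_pos: [0.521, 0.2644, 0.0963]
ee_rot: [3.141, -0.002, 0.643]
wrist_force: [0.4, -0.6, -0.8]
width: 0.0238
```

Request:
step_arm(plan=[[[0,0,-3,0,10],[0,0,-6,0,10],[0,0,-9,0,10],[0,0,-11,0,10],[0,0,-13,0,10],[0,0,-15,0,10],[0,0,-15,0,10],[0,0,-15,0,10]]])

```text
time: 11.93
tool_pos: [0.5201, 0.2649, 0.0798]
ee_rot: [-3.142, 0.0, 0.644]
wrist_force: [-0.2, -0.2, -0.5]
width: 0.024
```

Request:
step_arm(plan=[[[0,0,-1,0,10],[0,0,-2,0,10],[0,0,-3,0,10],[0,0,-4,0,10],[0,0,-5,0,10],[0,0,-5,0,10]]])

```text
time: 12.43
tool_pos: [0.5201, 0.2648, 0.0747]
ee_rot: [-3.142, 0.001, 0.644]
wrist_force: [0.5, 0.0, -1.0]
width: 0.0237
```

Request:
step_arm(plan=[[[0,0,-1,0,10],[0,0,-2,0,10],[0,0,-3,0,10],[0,0,-4,0,10],[0,0,-4,0,10]]])

```text
time: 12.85
tool_pos: [0.52, 0.2648, 0.0707]
ee_rot: [-3.142, 0.001, 0.644]
wrist_force: [0.4, -0.1, -1.3]
width: 0.0234
```

Request:
step_arm(plan=[[[0,0,-0.7,0,10],[0,0,-1.4,0,10],[0,0,-2.1,0,10],[0,0,-3,0,10],[0,0,-3,0,10]]])

```text
time: 13.27
tool_pos: [0.5201, 0.2647, 0.0678]
ee_rot: [3.141, 0.0, 0.644]
wrist_force: [0.1, 0.3, -1.0]
width: 0.0238
```

Request:
step_arm(plan=[[[0,0,-0.7,0,10],[0,0,-1.4,0,10],[0,0,-2.1,0,10],[0,0,-3,0,10],[0,0,-3,0,10]]])

```text
time: 13.68
tool_pos: [0.5205, 0.2647, 0.0653]
ee_rot: [3.141, -0.001, 0.644]
wrist_force: [0.0, -2.2, 0.6]
width: 0.0241
```

Request:
step_arm(plan=[[[0,0,-0.5,0,10],[0,0,-1,0,10],[0,0,-1.5,0,10],[0,0,-1.5,0,10]]])

```text
time: 14.02
tool_pos: [0.5208, 0.2647, 0.0641]
ee_rot: [3.14, -0.001, 0.644]
wrist_force: [-0.3, -2.3, 4.1]
width: 0.0238
```

Request:
step_arm(plan=[[[0,0,-0.5,0,10],[0,0,-1,0,10],[0,0,-1.5,0,10],[0,0,-1.5,0,10]]])

```text
time: 14.35
tool_pos: [0.521, 0.2651, 0.0636]
ee_rot: [3.141, -0.002, 0.644]
wrist_force: [-0.4, -2.6, 6.7]
width: 0.0239
```

Request:
step_arm(plan=[[[0,0,-0.5,0,10],[0,0,-1,0,10],[0,0,-1.5,0,10],[0,0,-1.5,0,10]]])

```text
time: 14.68
tool_pos: [0.5212, 0.2652, 0.0626]
ee_rot: [3.141, -0.003, 0.644]
wrist_force: [-1.6, -2.3, 9.0]
width: 0.0236
```

Request:
step_arm(plan=[[[0,0,-0.5,0,10],[0,0,-1,0,10],[0,0,-1.5,0,10],[0,0,-1.5,0,10]]])

```text
time: 15.02
tool_pos: [0.5206, 0.2647, 0.0584]
ee_rot: [3.141, -0.0, 0.644]
wrist_force: [1.9, -2.9, -5.5]
width: 0.0244
```

Request:
step_arm(plan=[[[0,0,-0.5,0,10],[0,0,-1,0,10],[0,0,-1,0,10]]])

```text
time: 15.27
tool_pos: [0.5194, 0.2651, 0.0568]
ee_rot: [-3.14, 0.002, 0.644]
wrist_force: [0.0, 0.6, -1.7]
width: 0.0243
```

Request:
step_arm(plan=[[[0,0,-0.5,0,10],[0,0,-1,0,10],[0,0,-1,0,10]]])

```text
time: 15.52
tool_pos: [0.5199, 0.2651, 0.0567]
ee_rot: [-3.141, 0.001, 0.644]
wrist_force: [-0.4, -0.7, -1.4]
width: 0.0238
```

It snapped at roughly 9–10 N. Now I'll press it home.

Request:
step_arm(plan=[[[0,0,-0.7,0,10],[0,0,-1.4,0,10],[0,0,-2,0,10],[0,0,-2.5,0,10],[0,0,-2.5,0,10]]])

```text
time: 15.93
tool_pos: [0.5203, 0.2649, 0.0546]
ee_rot: [3.142, -0.0, 0.644]
wrist_force: [-0.7, 0.1, -1.4]
width: 0.0237
```

Request:
step_arm(plan=[[[0,0,-0.5,0,10],[0,0,-1,0,10],[0,0,-1,0,10],[0,0,-1,0,10]]])

```text
time: 16.27
tool_pos: [0.5203, 0.265, 0.0545]
ee_rot: [3.141, -0.001, 0.644]
wrist_force: [-2.8, -0.8, 5.7]
width: 0.0239
```

Request:
step_arm(plan=[[[0,0,-0.5,0,10],[0,0,-1,0,10],[0,0,-1,0,10],[0,0,-1,0,10]]])

```text
time: 16.6
tool_pos: [0.5204, 0.265, 0.0545]
ee_rot: [3.141, -0.001, 0.644]
wrist_force: [-3.2, -2.0, 9.9]
width: 0.0233
```

Request:
step_arm(plan=[[[0,0,0.8,0,10],[0,0,1.6,0,10],[0,0,2.4,0,10],[0,0,3.2,0,10],[0,0,4,0,10],[0,0,4.5,0,10],[0,0,4.5,0,10]]])

```text
time: 17.18
tool_pos: [0.5202, 0.2649, 0.0566]
ee_rot: [3.142, 0.0, 0.644]
wrist_force: [0.1, -0.1, -0.7]
width: 0.0242
```

Request:
step_arm(plan=[[[0,0,0.5,0,10],[0,0,1,0,10],[0,0,1,0,10]]])

```text
time: 17.43
tool_pos: [0.5199, 0.2647, 0.0575]
ee_rot: [-3.142, 0.001, 0.644]
wrist_force: [0.4, -0.4, -3.7]
width: 0.024
```

Request:
step_arm(plan=[[[0,0,0.5,0,10],[0,0,1,0,10],[0,0,1,0,10]]])

```text
time: 17.68
tool_pos: [0.5197, 0.2647, 0.0581]
ee_rot: [-3.141, 0.002, 0.644]
wrist_force: [0.2, -0.3, -6.3]
width: 0.024
```

Request:
step_arm(plan=[[[0,0,0.5,0,10],[0,0,1,0,10],[0,0,1,0,10]]])

```text
time: 17.93
tool_pos: [0.5194, 0.2647, 0.0586]
ee_rot: [-3.141, 0.002, 0.644]
wrist_force: [-0.3, 0.9, -10.4]
width: 0.0236
```

Request:
step_arm(plan=[[[0,0,0.3,0,10],[0,0,0.3,0,10],[0,0,0.3,0,10],[0,0,0.3,0,10],[0,0,0.3,0,10],[0,0,0.3,0,10],[0,0,0.3,0,10],[0,0,0.3,0,10]]])

```text
time: 18.6
tool_pos: [0.5192, 0.2647, 0.0592]
ee_rot: [-3.141, 0.002, 0.644]
wrist_force: [-0.6, 0.7, -17.9]
width: 0.0239
```

Request:
step_arm(plan=[[[0,0,0,0,10],[0,0,0,0,10],[0,0,0,0,10],[0,0,0,0,10],[0,0,0,0,10]]])

```text
time: 19.02
tool_pos: [0.5215, 0.2648, 0.0642]
ee_rot: [3.139, -0.003, 0.644]
wrist_force: [-6.1, -3.0, 2.7]
width: 0.024
```

The force crept up while holding: the arm's controller integrates, so it reached about 18 N and the neck let go, which is a sound socket's limit. I'll press it home again and repeat a shorter, gentler tug.

Request:
step_arm(plan=[[[0,0,0,0,10],[0,0,0,0,10],[0,0,0,0,10]]])

```text
time: 19.27
tool_pos: [0.5215, 0.2647, 0.065]
ee_rot: [3.139, -0.003, 0.644]
wrist_force: [-5.6, -2.3, 2.1]
width: 0.0237
```

Request:
step_arm(plan=[[[0,0,-0.5,0,10],[0,0,-1,0,10],[0,0,-1.5,0,10],[0,0,-1.5,0,10]]])

```text
time: 19.6
tool_pos: [0.5215, 0.2647, 0.0649]
ee_rot: [3.139, -0.004, 0.644]
wrist_force: [-7.6, -3.9, 7.8]
width: 0.0236
```

Run:
```python
from h import *
for n in ('w5','w7','now'):
    f=(snap('wrist','w8')['frame'] if n=='now' else cv2.imread(f'pics/{n}.png')[:,:,::-1]).astype(int)
    g=np.zeros(f.shape[:2],bool); w=slice(235,300),slice(290,355); q=f[w]; g[w]=q[:,:,1]-q[:,:,0]>15
    r=cv2.minAreaRect(quad(g)[1]); print(n,r,g.sum())
o=robot.get_obs(); print(o['tool_pos'],o['ee_rot'],o['wrist_force'],o['wrist_torque'])
```

```text
w5 ((323.0, 269.0), (34.0, 38.0), 90.0) 1218
w7 ((323.0, 269.0), (34.0, 38.0), 90.0) 1218
now ((322.5, 269.0), (34.0, 37.0), 90.0) 1216
[0.52151992 0.26471124 0.0649143 ] [ 3.13889188 -0.00398851  0.64381159] [-7.55839444 -3.91521751  7.97761219] [-0.88826058  1.89464426  0.01894522]
```

Request:
step_arm(plan=[[[0,0,2,0,10],[0,0,4,0,10],[0,0,6,0,10],[0,0,8,0,10],[0,0,9,0,10],[0,0,9,0,10],[0,0,9,0,10],[0,0,9,0,10]]])

```text
time: 20.32
tool_pos: [0.5213, 0.2651, 0.0691]
ee_rot: [3.14, -0.003, 0.644]
wrist_force: [-1.7, -2.0, 1.4]
width: 0.0236
```

Request:
step_arm(plan=[[[0,0,0,0,10],[0,0,0,0,10],[0,0,0,0,10],[0,0,0,0,10]]])

```text
time: 20.65
tool_pos: [0.5211, 0.2649, 0.0681]
ee_rot: [3.14, -0.002, 0.644]
wrist_force: [-1.7, -1.7, 0.8]
width: 0.0235
```

Request:
step_arm(plan=[[[-0.4,-0.3,0,0,10],[-0.4,-0.3,0,0,10],[-0.4,-0.3,0,0,10],[-0.4,-0.3,-0.8,0,10],[-0.4,-0.3,-1.6,0,10],[-0.4,-0.3,-2.4,0,10],[-0.4,-0.3,-3.2,0,10],[-0.4,-0.3,-4,0,10]]])

```text
time: 21.32
tool_pos: [0.5203, 0.2647, 0.0645]
ee_rot: [3.141, -0.001, 0.644]
wrist_force: [-1.3, -1.9, 4.6]
width: 0.0241
```

Request:
step_arm(plan=[[[0,0,-0.5,0,10],[0,0,-1,0,10],[0,0,-1.5,0,10],[0,0,-1.5,0,10]]])

```text
time: 21.65
tool_pos: [0.5204, 0.2648, 0.0636]
ee_rot: [3.141, -0.002, 0.644]
wrist_force: [-0.2, -1.7, 6.1]
width: 0.0237
```

Request:
step_arm(plan=[[[0,0,-0.5,0,10],[0,0,-1,0,10],[0,0,-1.5,0,10],[0,0,-1.5,0,10]]])

```text
time: 21.98
tool_pos: [0.5209, 0.2651, 0.0631]
ee_rot: [3.141, -0.003, 0.644]
wrist_force: [-1.8, -0.4, 8.2]
width: 0.0233
```

Same pattern as the first time. I'll carry on the same way.

Request:
step_arm(plan=[[[0,0,-0.5,0,10],[0,0,-1,0,10],[0,0,-1,0,10],[0,0,-1,0,10]]])

```text
time: 22.32
tool_pos: [0.5211, 0.2648, 0.0611]
ee_rot: [3.14, -0.003, 0.644]
wrist_force: [0.2, -1.9, 3.9]
width: 0.0241
```

Request:
step_arm(plan=[[[0,0,-0.5,0,10],[0,0,-1,0,10],[0,0,-1,0,10],[0,0,-1,0,10]]])

```text
time: 22.65
tool_pos: [0.5191, 0.2646, 0.0573]
ee_rot: [-3.141, 0.002, 0.644]
wrist_force: [1.5, -0.3, -1.6]
width: 0.0239
```

Request:
step_arm(plan=[[[0,0,-0.8,0,10],[0,0,-1.6,0,10],[0,0,-2.4,0,10],[0,0,-3.2,0,10],[0,0,-4,0,10],[0,0,-4.3,0,10],[0,0,-4.3,0,10]]])

```text
time: 23.23
tool_pos: [0.5195, 0.2647, 0.0545]
ee_rot: [-3.141, 0.001, 0.644]
wrist_force: [-0.3, -0.6, 0.2]
width: 0.0236
```

Request:
step_arm(plan=[[[0,0,-0.5,0,10],[0,0,-1,0,10],[0,0,-1.4,0,10],[0,0,-1.4,0,10],[0,0,-1.4,0,10]]])

```text
time: 23.65
tool_pos: [0.5196, 0.2647, 0.0545]
ee_rot: [-3.141, -0.0, 0.644]
wrist_force: [-3.4, -1.1, 6.7]
width: 0.0239
```

Request:
step_arm(plan=[[[0,0,1,0,10],[0,0,2,0,10],[0,0,3,0,10],[0,0,4,0,10],[0,0,4.5,0,10],[0,0,5,0,10],[0,0,5,0,10]]])

```text
time: 24.23
tool_pos: [0.5196, 0.2646, 0.0575]
ee_rot: [-3.141, 0.001, 0.644]
wrist_force: [0.7, 0.6, -3.2]
width: 0.0239
```

Request:
step_arm(plan=[[[0,0,0.5,0,10],[0,0,1,0,10],[0,0,1,0,10]]])

```text
time: 24.48
tool_pos: [0.5193, 0.2645, 0.0582]
ee_rot: [-3.141, 0.001, 0.644]
wrist_force: [-0.2, 0.3, -5.6]
width: 0.0241
```

Request:
step_arm(plan=[[[0,0,0.5,0,10],[0,0,0.7,0,10],[0,0,0.7,0,10]]])

```text
time: 24.73
tool_pos: [0.5191, 0.2645, 0.0585]
ee_rot: [-3.141, 0.002, 0.644]
wrist_force: [1.2, 0.5, -10.3]
width: 0.0239
```

Request:
step_arm(plan=[[[0,0,0,0,10],[0,0,0,0,10]]])

```text
time: 24.9
tool_pos: [0.5191, 0.2645, 0.0587]
ee_rot: [-3.141, 0.002, 0.644]
wrist_force: [0.9, 2.1, -12.8]
width: 0.0241
```

Request:
step_arm(plan=[[[0,0,-0.5,0,10],[0,0,-0.6,0,10]]])

```text
time: 25.07
tool_pos: [0.5192, 0.2645, 0.0587]
ee_rot: [-3.141, 0.002, 0.644]
wrist_force: [-0.6, 1.5, -11.4]
width: 0.024
```

Request:
step_arm(plan=[[[0,0,-0.1,0,10],[0,0,-0.2,0,10],[0,0,-0.3,0,10]]])

```text
time: 25.32
tool_pos: [0.5192, 0.2645, 0.0587]
ee_rot: [-3.141, 0.001, 0.644]
wrist_force: [-1.2, 1.5, -9.9]
width: 0.0236
```

Request:
step_arm(plan=[[[0,0,-0.1,0,10],[0,0,-0.2,0,10],[0,0,-0.3,0,10],[0,0,-0.4,0,10]]])

```text
time: 25.65
tool_pos: [0.5193, 0.2646, 0.0586]
ee_rot: [-3.141, 0.001, 0.644]
wrist_force: [-3.1, -0.1, -9.0]
width: 0.0235
```

Held with about 8–11 N for around 1 s and retained. Now I'll press it home again.

Request:
step_arm(plan=[[[0,0,-0.8,0,10],[0,0,-1.6,0,10],[0,0,-2.4,0,10],[0,0,-3.2,0,10],[0,0,-4,0,10],[0,0,-4.5,0,10],[0,0,-4.5,0,10]]])

```text
time: 26.23
tool_pos: [0.5211, 0.2649, 0.0551]
ee_rot: [3.14, -0.003, 0.644]
wrist_force: [-0.1, 0.1, -1.1]
width: 0.0239
```

Request:
step_arm(plan=[[[0,0,-0.5,0,10],[0,0,-1,0,10],[0,0,-1,0,10],[0,0,-1,0,10]]])

```text
time: 26.57
tool_pos: [0.5211, 0.265, 0.0545]
ee_rot: [3.14, -0.003, 0.644]
wrist_force: [-0.1, -0.9, 4.7]
width: 0.0238
```

Request:
step_arm(plan=[[[0,0,0.6,0,10],[0,0,0.8,0,60],[0,0,0.8,0,60],[0,0,0.8,0,60],[0,0,0.8,0,60],[0,0,0.8,0,60],[0,0,0.8,0,60],[0,0,0.8,0,60]]])

```text
time: 27.23
tool_pos: [0.5197, 0.2646, 0.0536]
ee_rot: [-3.142, 0.0, 0.644]
wrist_force: [-0.2, -0.7, 0.2]
width: 0.0556
```

Request:
step_arm(plan=[[[0,0,10,0,60],[0,0,30,0,60],[0,0,60,0,60],[-20,-15,85,0,60],[-50,-45,95,0,60],[-50,-45,95,0,60],[-50,-45,95,0,60],[-50,-45,95,0,60]]])

```text
time: 27.9
tool_pos: [0.4702, 0.2198, 0.1494]
ee_rot: [3.141, -0.002, 0.643]
wrist_force: [0.4, 0.1, -0.7]
width: 0.0562
```

Run:
```python
from h import *
s=snap('wrist','w9'); f=s['frame'].astype(int); print(s['obs']['time'],s['obs']['tool_pos'],s['obs']['wrist_force'],s['obs']['width'])
u,v=proj(s,[[.5197,.2633,.087]])[0].astype(int)
g=np.zeros(f.shape[:2],bool); w=slice(v-40,v+40),slice(u-40,u+40); q=f[w]; g[w]=q[:,:,1]-q[:,:,0]>15; print(sq(s,g,.087))
s2=snap('scene','s9'); U,V=proj(s2,[[.5197,.2633,.06]])[0].astype(int)
k=lambda a:cv2.resize(a[:,:,::-1],(400,400),interpolation=2)
cv2.imwrite('pics/c9.png',np.hstack([k(s['frame'][max(v-55,0):v+65,u-60:u+60]),k(s2['frame'][V-35:V+35,U-35:U+35])]))
```

```text
27.9 [0.47019445 0.21980636 0.14942419] [ 0.39509397  0.1002893  -0.72277189] 0.05623462401025598
(array([0.5202, 0.2636]), array([0.0186, 0.0192, 0.0189, 0.0192]), array([36.8, 37.1, 36.8, 36.1]))
```

View pics/c9.png

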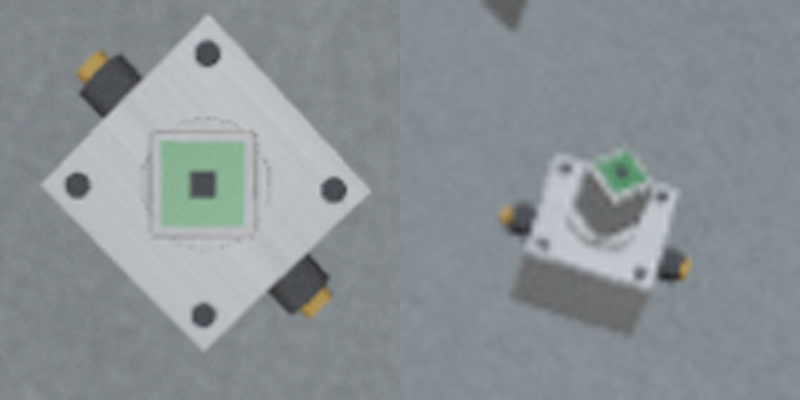

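The target sits upright with its flange flat on the block, centred to within 1 mm, and it is released. I'll hand the job in.

```bash
python3 -c "
from bench import robot; print(robot.close_job())"
```

```text
the job is handed in; nothing more can be done
None
```

The calibration target is fully home and released in the sound socket, the one at about (0.520, 0.263). I handed the job in at about 28 s, well inside the 72 s limit.

- **Worn socket:** I pressed the target first into the socket at about (0.541, 0.006). It went in with almost no force and lifted out with no hold, so I took that one as worn.
- **First tug in the sound socket:** It snapped in at about 9 N. During the first tug the arm's force crept up while holding position, reaching about 18 N, and the target came out. That is just above the roughly 16 N at which a sound socket lets go.
- **Second tug:** I pressed it home again and tugged with about 8–11 N for around 1 s. It stayed caught, with the flange about 4 mm above the block's top, then I pressed it home once more.
- **Last checks:** At the final press the tool was back at the same height as when the flange sat on the stand. The last pictures show the target upright, flange flat on the block, centred within about 1 mm, and the fingers clear of it.
- **Forces and bystanders:** The highest force I read was about 18 N, but I only saw readings at the end of each move, so a brief peak in between could have been missed. I noticed no contact with the bystanders but did not re-measure where they are.

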